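Put the hair pin tray away behind the push-push latch

TASK

Put the steel hair pin tray away in the clear box: lower it into the white sliding carrier and let go without dropping it, then press the carrier gently into the box until its push-push latch catches, let go and see that it stays in. With the latch holding, swing the box's door gently shut, and do not disturb the other things on the shelf.

Things in the scene. Friction and masses are not known exactly. Their poses are not given: they have to be found in the camera images.
- tray_grip (a point): Steel hair pin tray 102 (x) x 62 (y) x 16 mm high, 0.15 to 0.24 kg. A steel grip plate stands along its middle: 44 mm long (x), 10 mm thick (y, the way to pinch it), top 50 mm above the tray's underside. The point is in the plate's middle, 38 mm above the tray's underside, 12 mm below the plate's top; z up. It may lie in the carrier either way round.
- carrier_seat (a point): Centre of the inner floor of the white sliding carrier, 24 mm above the shelf, where the tray's underside rests; x points into the box (the way to press), z up. Pocket 108 (x) x 68 (y) mm, walls 18 mm high. It moves with the carrier.
- carrier_front (a point): Centre of the outer face of the carrier's upright front panel (the face to press towards +x of this frame), 44 mm above the shelf. Panel 88 mm wide, 5 mm thick, 10 to 58 mm above the shelf. 63 mm in front of carrier_seat. Pushing the carrier, directly or through the tray, with more than 15 N breaks its latch. A damper adds 0.3 N per 10 mm/s.
- carrier (a joint): Press depth, m; 0 = sprung out (panel 30 mm before the box's mouth); spring 2 to 3.5 N. Push-push latch: press to its buffered stop (10 N/mm), let go: it comes back 11 mm and is held. Stop 0.043-0.057, held 0.032-0.046: it differs from box to box, unseen, so feel it (at 6 to 10 N it is at the stop). Let go over 1 mm short, it springs out; a second press to 12 mm past held frees it.
- door (a joint): Angle of the clear swing door, rad: 0 shut against the box's mouth, 1.57 standing straight out from it towards the box's -x; it starts open. Light hinge friction keeps it where it is left; it stops at 0. More than 25 N breaks it.
- door_hinge (a point): On the upright hinge axis, 33 mm above the shelf, at the box's left front corner (box axes: -78, +56 mm from the box's origin). Axes turn with the door; shut, they are the box's. The panel runs from the hinge along this frame's -y, 2 to 108 mm out, 4 mm thick, 4 to 62 mm above the shelf; the outer face, to push for closing, looks to this frame's -x.
- box: Clear acrylic box, fixed, open on top and at its front (its -x side, roughly towards the robot). Origin on the shelf; mouth at x = -75 mm, back at +87 mm, side walls out to +-54 mm in y and 64 mm high, floor 5 mm thick. x points into the box.
- cup: Pink plastic cup, 72 mm wide, 95 mm high, origin under its centre; leave it alone.
- soap_dish: Terracotta soap dish 110 x 80 x 22 mm, origin under its centre; leave it alone.
- soap: Bar of soap 75 x 50 x 24 mm lying in the dish, origin under its centre; leave it alone.
- comb: Bamboo comb 150 x 40 x 6 mm lying flat, origin under its centre; leave it alone.
- jar: Round closed glass jar, 64 mm wide, 70 mm high, origin under its centre; leave it alone.
- shampoo: White bottle, 56 mm wide, 170 mm high, origin under its centre; leave it alone.
- brush_pot: Closed bamboo tub, 52 mm wide, 50 mm high, origin under its centre; leave it alone.
Things that resemble listed ones, but are neither listed nor needed, are in the scene too. What is shaped like the box but blue or green is not meant.

How it is judged (in metres and radians):
On the way, in this order (a step that is already met when the one before it is completed fails the run):
1. the tray lies flat in the carrier, let go, with the carrier still out (x of tray_grip in the frame of carrier_seat between -0.008 and 0.008 m and y of tray_grip in the frame of carrier_seat between -0.008 and 0.008 m and z of tray_grip in the frame of carrier_seat between 0.034 and 0.042 m and angle between tray_grip's own z axis and vertical below 0.12 rad and contact force between each of the arm, the fingers and tray below 0.05 N and value of joint carrier below 0.02 m), for 0.2 s.
2. the carrier has been pressed in and stays latched with nothing touching it, the door still open (x of tray_grip in the frame of carrier_seat between -0.008 and 0.008 m and y of tray_grip in the frame of carrier_seat between -0.008 and 0.008 m and z of tray_grip in the frame of carrier_seat between 0.034 and 0.042 m and angle between tray_grip's own z axis and vertical below 0.12 rad and contact force between each of the arm, the fingers and carrier below 0.05 N and contact force between each of the arm, the fingers and tray below 0.05 N and value of joint carrier above 0.03 m and value of joint door above 0.5 rad), for 0.4 s.
3. the door is shut (value of joint door below 0.08 rad), for 0.1 s.
At the end, for the whole second after the job is handed in: The tray lies flat in the carrier (within 8 mm of its centre, down on its floor within 4 mm), at rest; the carrier is held by its latch (pressed in by 30 to 50 mm); the door is shut within 0.08 rad (x of tray_grip in the frame of carrier_seat between -0.008 and 0.008 m and y of tray_grip in the frame of carrier_seat between -0.008 and 0.008 m and z of tray_grip in the frame of carrier_seat between 0.034 and 0.042 m and angle between tray_grip's own z axis and vertical below 0.12 rad and value of joint carrier between 0.03 and 0.05 m and value of joint door below 0.08 rad and linear speed of tray below 0.02 m/s); the robot touches nothing.
It fails at once if the carrier is pressed with more than 15 N, directly or (once it is 20 mm in) by pushing the tray (contact force between any of the arm, the fingers and carrier above 15 N or (contact force between tray and carrier above 15 N and value of joint carrier above 0.02 m and contact force between any of the arm, the fingers and tray above 0.5 N)).
It fails at once if the door is pressed with more than 25 N (contact force between any of the arm, the fingers and door above 25 N).
It fails at once if the tray is dropped (moves faster than 0.5 m/s with no finger on it) (contact force between each of the arm, the fingers and tray below 0.05 N and linear speed of tray above 0.5 m/s).
It fails at once if another thing on the shelf is moved by more than 25 mm or knocked over (distance of any of cup, soap_dish, soap, comb, jar, shampoo, brush_pot from where it was at the start of the episode above 0.025 m or angle between any of cup, soap_dish, soap, comb, jar, shampoo, brush_pot's own z axis and vertical above 0.5 rad).
It also fails if it takes over 72 s, if anything falls off the work surface, if the arm or the gripper's body presses on something with over 40 N, if the wrist force passes 120 N, or if a joint passes its speed limit or range.

ROBOT

A 6-joint arm with a two-finger parallel gripper is mounted at the origin on the work surface. World frame = base frame: x ahead of the robot, y to its left, z up, the work surface at z = 0. Lengths are in mm, angles in rad, forces in N, time in s.
With the tool pointing down it reaches from about 275 to 1000 mm from the base axis. Payload 8.4 kg.
Tool frame: the origin (TCP) lies on the centre line of the jaws, within the pads' length; the fingertips stand r.tip_reach ahead of it and the grasp point (between the pads) lies 11 mm behind it (r.tip_reach is the distance from the TCP to the fingertips, in mm); z points along the fingers, y is the line along which they close (so a half turn about z gives the same grasp; the last joint's range is limited). The gripper opens to 85 mm and grips with 20 to 120 N. Pads are 22 mm wide; open, the fingers measure 114 mm over their backs; the gripper's body (76 mm by 85 mm) begins 54 mm behind the grasp point. The pads swing forward as they close: fully open they stand 13 mm farther back than shut.
Start: joints at [-1.278, 0.353, 1.633, -0, 1.155, -0.002], TCP at [181.591, -598.04, 218.981] pointing down, gripper open.
Joint ranges: [-2.63, 2.63], [-0.92, 2.1], [0.06, 2.66], [-1.3, 4.44], [0, 2.69], [-3.02, 3.02]. Speed limits (rad/s): [2.22, 2.22, 2.79, 3.14, 3.14, 3.14].

INTERFACE

Orientations are given as [roll, pitch, yaw] about the fixed x, y, z axes, in that order (R = Rz(yaw) Ry(pitch) Rx(roll)).
In Python, from rig import r gives the robot as it stands.
- The arm moves only by the tool carry_out, never from a script. Its argument "targets" is a list of rows, each an object with "dp": the shift along the tool's x, y, z in mm, a list of three; "yaw": the turn about the tool's z in degrees. A call has 1 to 12 rows; each row is the pose to reach, as a shift and turn from the pose commanded when the call began, along the tool's axes at that moment; what a row does not reach only later rows make up. A row lasts 1/8 s, in which the tool goes at most 62.5 mm and 10.7 degrees, less where a joint would pass 70% of its speed; a pose out of reach is approached as far as the arm can. A call with a gripper value outside its range is refused whole. "fingers" is the opening, from -1 (shut) to 1 (fully open), so that 0 is half open, set as the call begins (left out, the last holds). The fingers move at their own pace and stop on an object; "grip_force" is the grip in N (left out, the last holds). Time passes only in rows, so rows that repeat a pose let the fingers close. It gives the time, the measured TCP pose, the force, the opening and the grip force at its end, in the units of the state.
- r.sense(): the state, without advancing time (a new reading comes with each control period).
- r.grab_frame(name): name is "scene" or "top"; returns the picture (420x560x3 uint8, red, green, blue); there is no depth.
- r.get_calibration(name): a dict with "fx", "fy", "cx", "cy" (pixels), "rvec" (rotation vector, rad) and "tvec" (3), from world to camera coordinates, as OpenCV has them. Camera axes: x right, y down, z forward; pixel columns grow to the right and rows downward; lengths in mm; the calibration is good to about 2 mm. A picture is of the moment at which its call begins. get_calibration takes no time and is no camera call.
- r.sign_off(): hands the job in; it is judged then, once.
The state is a dict: "clock": time; "qpos": joint angles; "qvel": joint speeds; "joint_efforts": joint torques, N m; "eef_pos": TCP position; "tcp_rot": TCP orientation; "contact_force": force on the tool from outside, world axes, zero at the start; "wrist_torque": the same for the moment, N m; "opening": opening from 0.0 (shut) to 1.0 (fully open); "grasp_force": force on a finger pad.
Only numpy, scipy, OpenCV 4.12 (cv2) and the standard library are available. Lean on these libraries where they do the work, as an engineer would, in place of code of your own. Each camera call takes 0.05 s, during which the arm holds its last target. There are 200 camera calls.

## Working session

There is one attempt and no reset: what is moved stays moved. The work goes in short steps, Python scripts to look and compute and a tool call to move; the robot and the scene stay as the last step left them, time stands still between calls to the robot, and variables do not carry over. Pictures are saved under pics/ and viewed, at most 10 in all, crops included, and the job is handed in when it is done.

Besides the shell and the picture viewer there is one more tool, called after "Call:" in YAML: its name, and indented under it one key for each argument. carry_out: Moves the arm, as the interface text tells. Its arguments: {"type":"object","properties":{"targets":{"type":"array","items":{"type":"object","properties":{"dp":{"type":"array","items":{"type":"number"}},"yaw":{"type":"number"}}}},"fingers":{"type":"number"},"grip_force":{"type":"number"}},"required":["targets"]}

```bash
mkdir -p pics; ls; cat > h.py <<'E'
import numpy as np, cv2
from rig import r
def cal(n):
    c=r.get_calibration(n); K=np.array([[c["fx"],0,c["cx"]],[0,c["fy"],c["cy"]],[0,0,1.]])
    return K,np.array(c["rvec"],float),np.array(c["tvec"],float)
def ray(n,uv):
    K,rv,t=cal(n); R=cv2.Rodrigues(rv)[0]
    d=R.T@np.linalg.inv(K)@np.array([uv[0],uv[1],1.]); return -R.T@t,d
def onz(n,uv,z):
    o,d=ray(n,uv); return o+d*(z-o[2])/d[2]
def proj(n,P):
    K,rv,t=cal(n); return cv2.projectPoints(np.array(P,float).reshape(-1,1,3),rv,t,K,None)[0].reshape(-1,2)
def two(ua,ub):
    A=[];b=[]
    for n,u in(("scene",ua),("top",ub)):
        o,d=ray(n,u); d/=np.linalg.norm(d); M=np.eye(3)-np.outer(d,d); A.append(M); b.append(M@o)
    return np.linalg.lstsq(np.vstack(A),np.hstack(b),rcond=None)[0]
def grab(n): return cv2.cvtColor(r.grab_frame(n),cv2.COLOR_RGB2BGR)
E
python3 - <<'E'
from h import *
for n in("top","scene"):
    f=grab(n); cv2.imwrite(f"pics/{n}0.png",f)
    print(n,cal(n), ray(n,(280,210)))
s=r.sense(); print(s,r.tip_reach)
E
```

```text
pics
top (array([[445.50038194,   0.        , 288.67500412],
       [  0.        , 445.50038194, 206.75139883],
       [  0.        ,   0.        ,   1.        ]]), array([ 2.17548003, -2.15663422,  0.16371141]), array([ -31.1097836 ,  515.26468419, 1158.32889352])) (array([3.63568442e+02, 2.53263215e-01, 1.21491122e+03]), array([ 0.12013931, -0.0031637 , -0.99296973]))
scene (array([[520.20408166,   0.        , 278.79909639],
       [  0.        , 520.20408166, 214.04036421],
       [  0.        ,   0.        ,   1.        ]]), array([ 2.12537701,  1.1998979 , -0.48139839]), array([-260.53126881, -279.69254627, 1723.63160393])) (array([1324.9584817 , -489.20371651, 1059.32767077]), array([-0.59357153,  0.35715644, -0.72123351]))
{'clock': 0.1, 'qpos': array([-1.27838064e+00,  3.53606686e-01,  1.63404638e+00, -1.12597244e-05,
        1.15518133e+00, -2.38554468e-03]), 'qvel': array([ 1.62315220e-05, -2.14781370e-03, -3.26037620e-03, -5.00053489e-04,
       -2.83113098e-04, -5.50774114e-04]), 'joint_efforts': array([ 1.54629101e-04, -6.06355906e+01, -3.42817926e+01, -5.08963069e-05,
        3.97556156e-03, -2.78687239e-06]), 'eef_pos': array([ 181.4746988 , -597.62402634,  218.32512014]), 'tcp_rot': array([-3.14035089e+00,  7.33324105e-06,  2.94805789e-01]), 'contact_force': array([ 0.48447502, -0.15985018, -0.65214142]), 'wrist_torque': array([ 0.00247695,  0.01558585, -0.01071451]), 'grasp_force': 0.0, 'opening': 1.0042885361464335} 8.0
```

View pics/top0.png

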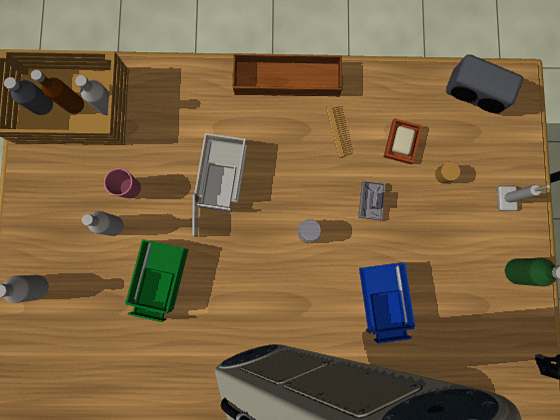

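View pics/scene0.png

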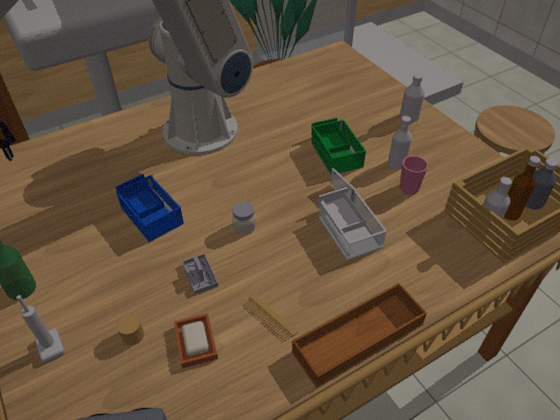

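Top view: the steel tray is at (372,200). The three box shapes are clear/white at (220,172), green at (157,278) and blue at (388,300). The clear one with the white carrier fits the description, and its open door is at (196,215). I'll confirm this in an enlarged crop.

```bash
python3 - <<'E'
from h import *
t=cv2.imread("pics/top0.png"); s=cv2.imread("pics/scene0.png")
a=cv2.resize(t[125:245,180:260],None,fx=4.8,fy=4.8,interpolation=cv2.INTER_CUBIC)  # 384x576
b=cv2.resize(t[172:228,345:400],None,fx=5,fy=5,interpolation=cv2.INTER_CUBIC)
c=cv2.resize(s[170:260,315:390],None,fx=3.3,fy=3.3,interpolation=cv2.INTER_CUBIC)
o=np.zeros((596,700,3),np.uint8); o[:576,:384]=a; o[:280,390:665]=b; o[285:285+c.shape[0],390:390+c.shape[1]]=c
cv2.imwrite("pics/crop1.png",o)
E
```

```text
(no output)
```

View pics/crop1.png

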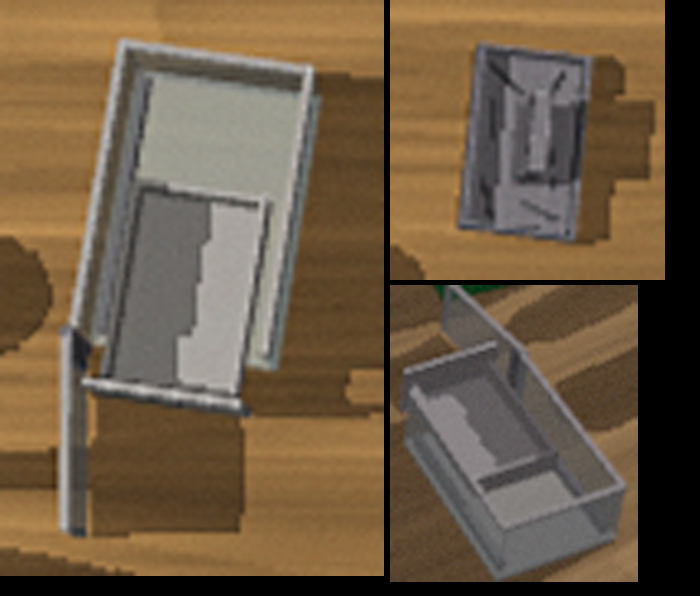

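The crop confirms both: a steel tray with its standing grip plate, and a clear box with the white carrier out and its door open to the left. Now I'll compute positions.

```bash
python3 - <<'E'
from h import *
A=lambda p,z: onz("top",(180+(p[0]+.5)/4.8-.5,125+(p[1]+.5)/4.8-.5),z)
B=lambda p,z: onz("top",(345+(p[0]-390+.5)/5-.5,172+(p[1]+.5)/5-.5),z)
np.set_printoptions(precision=1,suppress=True)
an=lambda d: np.degrees(np.arctan2(d[1],d[0]))
bl,br,fl,fr=[A(p,64) for p in((121,42),(312,68),(72,333),(267,365))]
print("box",bl,br,fl,fr,an(bl-fl),an(br-fr),an(bl-br)-90,np.linalg.norm(bl-fl),np.linalg.norm(bl-br))
pl,pr=A((84,382),58),A((245,406),58); print("panel",pl,pr,an(pl-pr)-90,np.linalg.norm(pl-pr),(pl+pr)/2)
h,e=A((68,330),62),A((70,532),62); print("door",h,e,an(h-e))
c=[A(p,42) for p in((138,190),(266,204))]; print("carrier back",c,an(c[0]-c[1])-90)
t=[B(p,16) for p in((480,46),(588,58),(573,240),(460,228))]
print("tray",sum(t)/4,[np.linalg.norm(t[i]-t[i-1]) for i in range(4)],an(t[0]-t[3]),an(t[1]-t[2]))
g=[B(p,50) for p in((540,92),(535,178))]; print("grip",g,an(g[0]-g[1]),(g[0]+g[1])/2)
# full-frame segmentation: tray rim by low saturation in both
for n,(x0,y0,x1,y1) in (("top",(345,172,400,228)),("scene",(175,245,225,300))):
    f=cv2.imread(f"pics/{n}0.png")[y0:y1,x0:x1]; hsv=cv2.cvtColor(f,cv2.COLOR_BGR2HSV)
    m=(((hsv[...,1]<60))).astype(np.uint8)
    k=max(cv2.findContours(m,0,1)[0],key=cv2.contourArea); print(n,cv2.minAreaRect(k),cv2.contourArea(k),(x0,y0))
    q=cv2.boxPoints(cv2.minAreaRect(k))+[x0,y0]; print([onz(n,u,8) for u in q])
E
```

```text
box [705.4 197.7  64. ] [692.1  92.2  64. ] [542.6 219.1  64. ] [526.2 113.3  64. ] -7.488902619109146 -7.239006198136597 -7.178382588766837 164.184736795968 106.32086773526625
panel [516.6 212.9  58. ] [504.4 125.3  58. ] -7.969275209055468 88.39363159717995 [510.5 169.1  58. ]
door [544.5 221.7  62. ] [434.9 216.9  62. ] 2.515828338851324
carrier back [array([627.1, 189.4,  42. ]), array([620. , 118.1,  42. ])] -5.664196792837302
tray [ 538.4 -253.6   16. ] [np.float64(101.32594012730753), np.float64(59.788052800790524), np.float64(101.05001136447655), np.float64(61.86176506442958)] -6.983338556712713 -5.811066141244527
grip [array([ 560.7, -254.7,   50. ]), array([ 514.5, -251.3,   50. ])] -4.294548506004188 [ 537.6 -253.    50. ]
top ((26.648513793945312, 28.01485252380371), (23.383373260498047, 37.31389617919922), 5.710593223571777) 807.0 (345, 172)
[array([ 491.3, -217.4,    8. ]), array([ 594.6, -229. ,    8. ]), array([ 588.8, -293.6,    8. ]), array([ 485.5, -281.2,    8. ])]
scene ((24.55172348022461, 28.120691299438477), (37.15972137451172, 25.867372512817383), 66.80140686035156) 857.5 (175, 245)
[array([ 483. , -281.1,    8. ]), array([ 483.9, -214.4,    8. ]), array([ 601.2, -230.3,    8. ]), array([ 598.4, -293.2,    8. ])]
```

Call:
carry_out:
  targets:
    - {"dp": [44,-23,0],"yaw": 3}
    - {"dp": [88,-45,0],"yaw": 6}
    - {"dp": [132,-68,0],"yaw": 9}
    - {"dp": [176,-90,0],"yaw": 12}
    - {"dp": [220,-113,0],"yaw": 15}
    - {"dp": [264,-136,0],"yaw": 18}
    - {"dp": [308,-158,0],"yaw": 21}
    - {"dp": [352,-181,0],"yaw": 23}
    - {"dp": [396,-203,0],"yaw": 23}
    - {"dp": [441,-226,0],"yaw": 23}
    - {"dp": [441,-226,40],"yaw": 23}
    - {"dp": [441,-226,80],"yaw": 23}
  fingers: 0

```text
clock: 1.6
eef_pos: [538.5, -252.9, 138.1]
tcp_rot: [3.141, -0.001, -0.105]
contact_force: [-1.1, -0.1, -0.5]
opening: 0.498
grasp_force: 0.0
```

Call:
carry_out:
  targets:
    - {"dp": [0,0,30],"yaw": 0}
    - {"dp": [0,0,60],"yaw": 0}
    - {"dp": [0,0,85],"yaw": 0}
    - {"dp": [0,0,100],"yaw": 0}
    - {"dp": [0,0,108],"yaw": 0}
    - {"dp": [0,0,108],"yaw": 0}
    - {"dp": [0,0,108],"yaw": 0}

```text
clock: 2.48
eef_pos: [538.5, -253.9, 31.8]
tcp_rot: [3.141, -0.001, -0.107]
contact_force: [0.1, -0.3, 0.5]
opening: 0.501
grasp_force: 0.0
```

Call:
carry_out:
  targets:
    - {"dp": [0,0,0],"yaw": 0}
    - {"dp": [0,0,0],"yaw": 0}
    - {"dp": [0,0,0],"yaw": 0}
    - {"dp": [0,0,0],"yaw": 0}
    - {"dp": [0,0,0],"yaw": 0}
    - {"dp": [0,0,0],"yaw": 0}
  fingers: -1
  grip_force: 40

```text
clock: 3.22
eef_pos: [538.2, -254.1, 31.4]
tcp_rot: [3.141, -0.001, -0.107]
contact_force: [-1.2, -3.6, 5.8]
opening: 0.094
grasp_force: 41.7
```

Call:
carry_out:
  targets:
    - {"dp": [0,0,-10],"yaw": 0}
    - {"dp": [0,0,-40],"yaw": 0}
    - {"dp": [0,0,-80],"yaw": 0}
    - {"dp": [0,-20,-100],"yaw": 0}
    - {"dp": [-1,-60,-100],"yaw": 0}
    - {"dp": [-3,-110,-100],"yaw": 0}
    - {"dp": [-5,-165,-100],"yaw": 0}
    - {"dp": [-7,-220,-100],"yaw": 0.5}
    - {"dp": [-9,-275,-100],"yaw": 1}
    - {"dp": [-11,-330,-100],"yaw": 1.2}
    - {"dp": [-13,-380,-100],"yaw": 1.2}
    - {"dp": [-14,-405,-100],"yaw": 1.2}

```text
clock: 4.72
eef_pos: [565.6, 154.0, 130.4]
tcp_rot: [-3.141, 0.002, -0.125]
contact_force: [-0.7, -1.2, -2.8]
opening: 0.097
grasp_force: 40.8
```

Call:
carry_out:
  targets:
    - {"dp": [0,-11,10],"yaw": 0}
    - {"dp": [0,-11,20],"yaw": 0}
    - {"dp": [0,-11,20],"yaw": 0}
    - {"dp": [0,-11,20],"yaw": 0}
    - {"dp": [0,-11,20],"yaw": 0}

```text
clock: 5.35
eef_pos: [568.8, 160.8, 111.3]
tcp_rot: [-3.141, -0.0, -0.129]
contact_force: [0.2, 0.3, -2.2]
opening: 0.094
grasp_force: 40.8
```

```bash
python3 - <<'E'
from h import *
t=grab("top"); s=grab("scene"); cv2.imwrite("pics/top1.png",t); cv2.imwrite("pics/scene1.png",s)
a=cv2.resize(t[125:245,180:260],None,fx=4.8,fy=4.8,interpolation=cv2.INTER_CUBIC)
c=cv2.resize(s[150:270,305:395],None,fx=4.5,fy=4.5,interpolation=cv2.INTER_CUBIC)
o=np.zeros((576,800,3),np.uint8); o[:,:384]=a; o[:540,390:795]=c
cv2.imwrite("pics/crop2.png",o); q=r.sense(); print(q["eef_pos"],q["tcp_rot"],q["contact_force"],q["opening"])
E
```

```text
[568.75799106 161.03462134 111.31293985] [-3.14136903e+00 -5.02293122e-04 -1.28300220e-01] [-0.5411386  -0.67481767 -3.10255116] 0.0994025442074497
```

View pics/crop2.png

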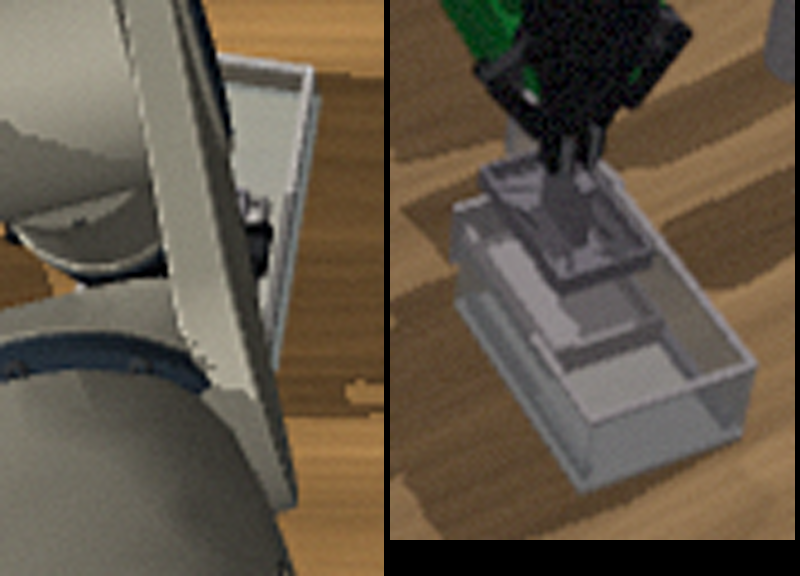

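Scene crop: the tray hangs level above the carrier, with rim corners near crop (480,170), (658,243) and (560,285). The top view is blocked by the arm. I'll compare these with predicted corner positions in the scene camera.

```bash
cat > pr.py <<'E'
from h import *
np.set_printoptions(precision=1,suppress=True)
def T(o,yaw,P):
    c,s=np.cos(yaw),np.sin(yaw); P=np.array(P,float); return np.c_[o[0]+c*P[:,0]-s*P[:,1],o[1]+s*P[:,0]+c*P[:,1],P[:,2]]
c1=lambda p:(p-[315,170]+.5)*3.3-.5+[390,285]
c2=lambda p:(p-[305,150]+.5)*4.5-.5+[390,0]
yb=np.radians(-7.4); bo=(610.5,156.3)
E
python3 - <<'E'
from pr import *
box=T(bo,yb,[(-75,54,64),(-75,-54,64),(87,-54,64),(87,54,64)])
print("box c2",c2(proj("scene",box)).tolist(), "\n c1",c1(proj("scene",box)).tolist())
pan=T(bo,yb,[(-105,44,58),(-105,-44,58),(-42+56,-36,42),(-42+56,36,42)])
print("panel tops, carrier back outer c1",c1(proj("scene",pan)).tolist())
tr=T((568.8,161.0),-.1283,[(-51,31,96),(-51,-31,96),(51,-31,96),(51,31,96)])
print("tray c2",c2(proj("scene",tr)).tolist())
# scaled views, unsharp, for reading edges
s0=cv2.imread("pics/scene0.png");s1=cv2.imread("pics/scene1.png")
a=cv2.resize(s0[170:240,315:375],None,fx=6.6,fy=6.6,interpolation=cv2.INTER_CUBIC)
b=cv2.resize(s1[170:240,315:375],None,fx=6.6,fy=6.6,interpolation=cv2.INTER_CUBIC)
cv2.imwrite("pics/crop3.png",np.hstack([a,b]))
E
```

```text
box c2 [[612.2868060135642, 177.62432513741066], [454.4978744362794, 228.05051761185814], [585.3874630862875, 416.7560340032235], [752.3734088044316, 358.28118958811876]] 
 c1 [[519.8769910766136, 349.1245051007678], [404.16510791993824, 386.1037129153626], [500.1508062632775, 524.4877582690306], [622.6071664565832, 481.6062056979538]]
panel tops, carrier back outer c1 [[491.3903394429791, 335.07793921439134], [398.34147606920084, 364.4252404438202], [473.05847872216003, 471.43925534102857], [551.7249861707413, 444.77799028279424]]
tray c2 [[568.6140634212329, 131.55665634839326], [477.165131239106, 160.12338668306978], [558.830555528448, 272.77464421330444], [653.6029153113755, 241.4337198304759]]
```

View pics/crop3.png

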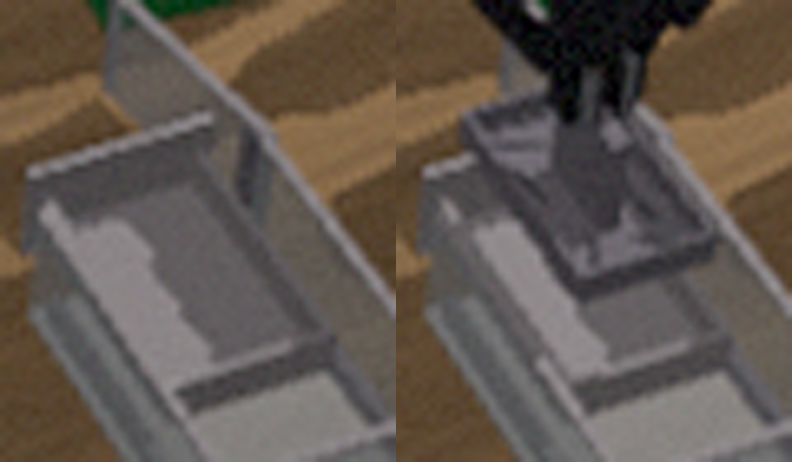

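Call:
carry_out:
  targets:
    - {"dp": [2,-1,10],"yaw": 0}
    - {"dp": [2,-1,20],"yaw": 0}
    - {"dp": [2,-1,30],"yaw": 0}
    - {"dp": [2,-1,33],"yaw": 0}
    - {"dp": [2,-1,33],"yaw": 0}
    - {"dp": [2,-1,33],"yaw": 0}

```text
clock: 6.2
eef_pos: [570.8, 162.3, 78.2]
tcp_rot: [-3.141, -0.0, -0.128]
contact_force: [0.3, -0.4, -1.5]
opening: 0.105
grasp_force: 40.8
```

```bash
python3 - <<'E'
from pr import *
s1=grab("scene"); cv2.imwrite("pics/scene2.png",s1); q=r.sense(); p=q["eef_pos"]; print(p,q["tcp_rot"],q["contact_force"])
c3=lambda p:(p-[315,170]+.5)*8-.5
zu=p[2]-31.4
for z in(zu,zu+16): print("tray",z,c3(proj("scene",T(p,q["tcp_rot"][2],[(-51,31,z),(-51,-31,z),(51,-31,z),(51,31,z)]))).tolist())
o=(570.8,162.3)
print("pocket",c3(proj("scene",T(o,yb,[(-54,34,42),(-54,-34,42),(54,-34,42),(54,34,42)]))).tolist())
cv2.imwrite("pics/crop4.png",cv2.resize(s1[170:240,315:380],None,fx=8,fy=8,interpolation=cv2.INTER_CUBIC))
E
```

```text
[570.9 162.3  78.3] [-3.1 -0.  -0.1] [ 0.  -0.4 -2.3]
tray 46.92271100828332 [[231.8504538478046, 180.0332128259431], [73.22696402120073, 230.9275080774819], [214.83111117720637, 430.99125001782136], [379.0688891501395, 375.28309389099536]]
tray 62.92271100828332 [[235.88855281551196, 146.81844869040196], [76.0165536220893, 197.73145631552507], [218.9651877254696, 397.937186538162], [384.54066956689076, 342.1669783390346]]
pocket [[234.2738112189436, 182.1753892825966], [60.74761327995384, 237.63129520188932], [209.47818602164898, 449.81124043766295], [389.52046783560127, 388.79705215081526]]
```

View pics/crop4.png

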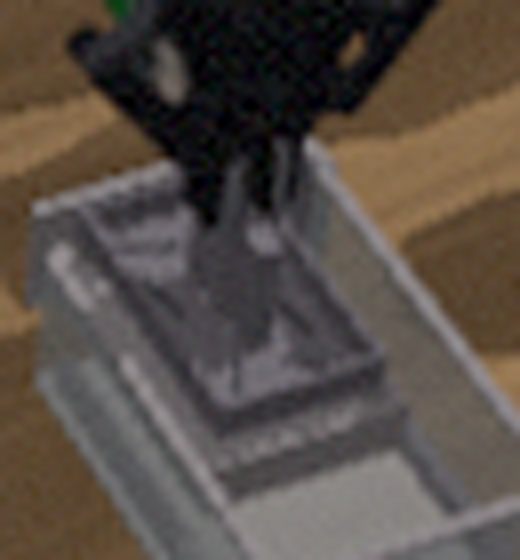

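The tray's rim corners at (220,410) and (385,355) keep the same offset as the carrier's back wall strip (225,465)-(395,405), so they are aligned within about 1 mm. Lowering.

Call:
carry_out:
  targets:
    - {"dp": [0,0,2],"yaw": 0}
    - {"dp": [0,0,4],"yaw": 0}
    - {"dp": [0,0,6],"yaw": 0}
    - {"dp": [0,0,7],"yaw": 0}
    - {"dp": [0,0,8],"yaw": 0}
    - {"dp": [0,0,9],"yaw": 0}
    - {"dp": [0,0,10],"yaw": 0}
    - {"dp": [0,0,10],"yaw": 0}

```text
clock: 7.25
eef_pos: [570.5, 162.2, 67.9]
tcp_rot: [3.142, 0.0, -0.128]
contact_force: [0.1, -0.0, -2.4]
opening: 0.098
grasp_force: 40.8
```

Call:
carry_out:
  targets:
    - {"dp": [0,0,3],"yaw": 0}
    - {"dp": [0,0,5],"yaw": 0}
    - {"dp": [0,0,7],"yaw": 0}
    - {"dp": [0,0,9],"yaw": 0}
    - {"dp": [0,0,10],"yaw": 0}
    - {"dp": [0,0,11],"yaw": 0}
    - {"dp": [0,0,11],"yaw": 0}
    - {"dp": [0,0,11],"yaw": 0}

```text
clock: 8.25
eef_pos: [570.7, 162.2, 57.1]
tcp_rot: [-3.142, -0.0, -0.128]
contact_force: [-0.8, -0.8, -1.7]
opening: 0.097
grasp_force: 40.8
```

Call:
carry_out:
  targets:
    - {"dp": [0,0,0.5],"yaw": 0}
    - {"dp": [0,0,1],"yaw": 0}
    - {"dp": [0,0,1.3],"yaw": 0}
    - {"dp": [0,0,1.5],"yaw": 0}
    - {"dp": [0,0,1.5],"yaw": 0}

```text
clock: 8.88
eef_pos: [570.6, 162.1, 55.6]
tcp_rot: [3.141, 0.0, -0.128]
contact_force: [-1.0, -1.6, 0.4]
opening: 0.098
grasp_force: 41.1
```

Call:
carry_out:
  targets:
    - {"dp": [0,0,0],"yaw": 0}
    - {"dp": [0,0,0],"yaw": 0}
    - {"dp": [0,0,0],"yaw": 0}
    - {"dp": [0,0,0],"yaw": 0}
  fingers: -0.3

```text
clock: 9.38
eef_pos: [570.7, 162.2, 55.5]
tcp_rot: [-3.142, -0.0, -0.128]
contact_force: [-0.1, -0.8, -0.9]
opening: 0.354
grasp_force: 0.0
```

Call:
carry_out:
  targets:
    - {"dp": [0,0,-5],"yaw": 0}
    - {"dp": [0,0,-15],"yaw": 0}
    - {"dp": [0,0,-35],"yaw": 0}
    - {"dp": [0,0,-60],"yaw": 0}
    - {"dp": [-40,0,-60],"yaw": 0}
    - {"dp": [-80,0,-60],"yaw": 0}
    - {"dp": [-108,0,-60],"yaw": 0}
    - {"dp": [-108,0,-60],"yaw": 0}
    - {"dp": [-108,0,-60],"yaw": 0}
  fingers: -1

```text
clock: 10.5
eef_pos: [464.8, 176.3, 116.2]
tcp_rot: [-3.141, -0.002, -0.127]
contact_force: [1.4, 0.4, -0.5]
opening: 0.0
grasp_force: 0.0
```

```bash
python3 - <<'E'
from h import *
s1=grab("scene"); cv2.imwrite("pics/scene3.png",s1); q=r.sense(); print(q["eef_pos"],q["contact_force"])
cv2.imwrite("pics/crop5.png",cv2.resize(s1[160:250,305:395],None,fx=6,fy=6,interpolation=cv2.INTER_CUBIC))
E
```

```text
[464.9329221  176.16809575 116.09012507] [-0.48810071  0.74555297  0.07702463]
```

View pics/crop5.png

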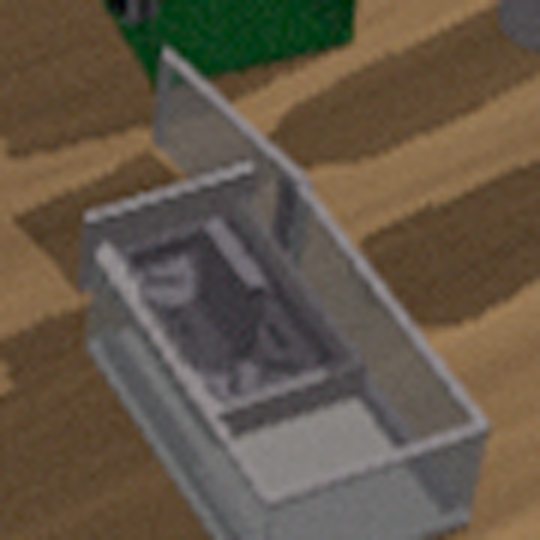

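The tray lies flat in the carrier, the carrier is still out and the door is open (tip near crop (165,50)). Next I'll go down in front of the panel.

Call:
carry_out:
  targets:
    - {"dp": [0,0,25],"yaw": 0}
    - {"dp": [0,0,50],"yaw": 0}
    - {"dp": [0,0,72],"yaw": 0}
    - {"dp": [0,0,72],"yaw": 0}
    - {"dp": [10,0,72],"yaw": 0}
    - {"dp": [20,0,72],"yaw": 0}
    - {"dp": [24,0,72],"yaw": 0}
    - {"dp": [24,0,72],"yaw": 0}
    - {"dp": [24,0,72],"yaw": 0}

```text
clock: 11.68
eef_pos: [487.0, 172.8, 43.5]
tcp_rot: [3.142, 0.0, -0.128]
contact_force: [0.9, 0.5, 0.1]
opening: -0.001
grasp_force: 0.0
```

Call:
carry_out:
  targets:
    - {"dp": [2,0,0],"yaw": 0}
    - {"dp": [4,0,0],"yaw": 0}
    - {"dp": [6,0,0],"yaw": 0}
    - {"dp": [8,0,0],"yaw": 0}
    - {"dp": [10,0,0],"yaw": 0}
    - {"dp": [12,0,0],"yaw": 0}
    - {"dp": [14,0,0],"yaw": 0}
    - {"dp": [14,0,0],"yaw": 0}
    - {"dp": [14,0,0],"yaw": 0}

```text
clock: 12.8
eef_pos: [500.9, 171.1, 43.4]
tcp_rot: [3.141, 0.0, -0.128]
contact_force: [-1.5, 0.7, 0.4]
opening: 0.005
grasp_force: 0.9
```

Call:
carry_out:
  targets:
    - {"dp": [3,0,0],"yaw": 0}
    - {"dp": [6,0,0],"yaw": 0}
    - {"dp": [9,0,0],"yaw": 0}
    - {"dp": [12,0,0],"yaw": 0}
    - {"dp": [15,0,0],"yaw": 0}
    - {"dp": [18,0,0],"yaw": 0}
    - {"dp": [21,0,0],"yaw": 0}
    - {"dp": [24,0,0],"yaw": 0}
    - {"dp": [27,0,0],"yaw": 0}
    - {"dp": [30,0,0],"yaw": 0}
    - {"dp": [30,0,0],"yaw": 0}
    - {"dp": [30,0,0],"yaw": 0}

```text
clock: 14.3
eef_pos: [531.1, 167.3, 43.6]
tcp_rot: [-3.141, -0.0, -0.128]
contact_force: [-3.1, -1.1, 0.6]
opening: -0.001
grasp_force: 1.1
```

Call:
carry_out:
  targets:
    - {"dp": [1,0,0],"yaw": 0}
    - {"dp": [2,0,0],"yaw": 0}
    - {"dp": [3,0,0],"yaw": 0}
    - {"dp": [3,0,0],"yaw": 0}
    - {"dp": [3,0,0],"yaw": 0}

```text
clock: 14.92
eef_pos: [534.0, 166.9, 43.5]
tcp_rot: [-3.142, -0.0, -0.128]
contact_force: [-2.3, -1.8, 0.5]
opening: 0.003
grasp_force: 1.3
```

Call:
carry_out:
  targets:
    - {"dp": [1,0,0],"yaw": 0}
    - {"dp": [2,0,0],"yaw": 0}
    - {"dp": [2,0,0],"yaw": 0}
    - {"dp": [2,0,0],"yaw": 0}

```text
clock: 15.42
eef_pos: [536.0, 166.6, 43.5]
tcp_rot: [-3.142, -0.0, -0.128]
contact_force: [-2.4, -0.7, 0.8]
opening: -0.002
grasp_force: 1.4
```

Call:
carry_out:
  targets:
    - {"dp": [0.5,0,0],"yaw": 0}
    - {"dp": [1,0,0],"yaw": 0}
    - {"dp": [1,0,0],"yaw": 0}
    - {"dp": [1,0,0],"yaw": 0}

```text
clock: 15.92
eef_pos: [536.9, 166.5, 43.5]
tcp_rot: [-3.142, -0.0, -0.128]
contact_force: [-2.1, -0.9, 1.6]
opening: -0.002
grasp_force: 1.5
```

Call:
carry_out:
  targets:
    - {"dp": [0.4,0,0],"yaw": 0}
    - {"dp": [0.8,0,0],"yaw": 0}
    - {"dp": [0.8,0,0],"yaw": 0}

```text
clock: 16.3
eef_pos: [537.7, 166.4, 43.5]
tcp_rot: [-3.142, -0.0, -0.128]
contact_force: [-3.7, -1.8, 1.3]
opening: -0.0
grasp_force: 1.6
```

```bash
python3 -c "
from h import *
for i in range(3): print(r.sense()['contact_force'])"
```

```text
[-3.69866423 -1.75412664  1.3175418 ]
[-3.69866423 -1.75412664  1.3175418 ]
[-3.69866423 -1.75412664  1.3175418 ]
```

Call:
carry_out:
  targets:
    - {"dp": [0.3,0,0],"yaw": 0}
    - {"dp": [0.6,0,0],"yaw": 0}
    - {"dp": [0.6,0,0],"yaw": 0}

```text
clock: 16.68
eef_pos: [538.3, 166.3, 43.5]
tcp_rot: [-3.142, -0.0, -0.128]
contact_force: [-2.8, -0.9, 0.9]
opening: -0.004
grasp_force: 1.6
```

Call:
carry_out:
  targets:
    - {"dp": [0.4,0,0],"yaw": 0}
    - {"dp": [0.8,0,0],"yaw": 0}
    - {"dp": [0.8,0,0],"yaw": 0}

```text
clock: 17.05
eef_pos: [539.1, 166.2, 43.5]
tcp_rot: [-3.142, -0.0, -0.128]
contact_force: [-2.7, -1.7, 0.8]
opening: 0.0
grasp_force: 1.6
```

Call:
carry_out:
  targets:
    - {"dp": [0.4,0,0],"yaw": 0}
    - {"dp": [0.8,0,0],"yaw": 0}
    - {"dp": [0.8,0,0],"yaw": 0}

```text
clock: 17.42
eef_pos: [539.9, 166.1, 43.5]
tcp_rot: [3.142, -0.0, -0.128]
contact_force: [-3.2, -0.3, 2.1]
opening: -0.001
grasp_force: 1.6
```

Call:
carry_out:
  targets:
    - {"dp": [0.4,0,0],"yaw": 0}
    - {"dp": [0.8,0,0],"yaw": 0}
    - {"dp": [0.8,0,0],"yaw": 0}

```text
clock: 17.8
eef_pos: [540.7, 166.0, 43.5]
tcp_rot: [3.142, -0.0, -0.128]
contact_force: [-3.0, -1.9, 1.3]
opening: -0.001
grasp_force: 1.6
```

Call:
carry_out:
  targets:
    - {"dp": [0.4,0,0],"yaw": 0}
    - {"dp": [0.8,0,0],"yaw": 0}
    - {"dp": [0.8,0,0],"yaw": 0}

```text
clock: 18.18
eef_pos: [541.5, 165.9, 43.5]
tcp_rot: [3.142, -0.0, -0.128]
contact_force: [-3.1, -1.2, 2.2]
opening: -0.004
grasp_force: 1.6
```

Call:
carry_out:
  targets:
    - {"dp": [0.4,0,0],"yaw": 0}
    - {"dp": [0.8,0,0],"yaw": 0}
    - {"dp": [0.8,0,0],"yaw": 0}

```text
clock: 18.55
eef_pos: [542.3, 165.8, 43.5]
tcp_rot: [-3.142, -0.0, -0.128]
contact_force: [-2.8, -1.0, 1.5]
opening: -0.002
grasp_force: 1.6
```

Call:
carry_out:
  targets:
    - {"dp": [0.4,0,0],"yaw": 0}
    - {"dp": [0.8,0,0],"yaw": 0}
    - {"dp": [0.8,0,0],"yaw": 0}

```text
clock: 18.92
eef_pos: [543.1, 165.7, 43.5]
tcp_rot: [3.142, -0.0, -0.128]
contact_force: [-3.3, -0.9, 1.4]
opening: -0.003
grasp_force: 1.6
```

Call:
carry_out:
  targets:
    - {"dp": [0.4,0,0],"yaw": 0}
    - {"dp": [0.8,0,0],"yaw": 0}
    - {"dp": [0.8,0,0],"yaw": 0}

```text
clock: 19.3
eef_pos: [543.9, 165.6, 43.5]
tcp_rot: [-3.142, -0.0, -0.128]
contact_force: [-2.8, -2.0, 1.3]
opening: -0.002
grasp_force: 1.6
```

Call:
carry_out:
  targets:
    - {"dp": [0.5,0,0],"yaw": 0}
    - {"dp": [0.9,0,0],"yaw": 0}
    - {"dp": [0.9,0,0],"yaw": 0}

```text
clock: 19.68
eef_pos: [544.8, 165.5, 43.5]
tcp_rot: [-3.142, -0.0, -0.128]
contact_force: [-3.0, -1.4, 1.4]
opening: -0.001
grasp_force: 1.6
```

Call:
carry_out:
  targets:
    - {"dp": [0.5,0,0],"yaw": 0}
    - {"dp": [0.8,0,0],"yaw": 0}
    - {"dp": [0.8,0,0],"yaw": 0}

```text
clock: 20.05
eef_pos: [545.5, 165.4, 43.5]
tcp_rot: [3.142, -0.0, -0.128]
contact_force: [-2.9, -1.5, 2.5]
opening: 0.001
grasp_force: 1.6
```

Call:
carry_out:
  targets:
    - {"dp": [0.5,0,0],"yaw": 0}
    - {"dp": [0.8,0,0],"yaw": 0}
    - {"dp": [0.8,0,0],"yaw": 0}

```text
clock: 20.42
eef_pos: [546.3, 165.3, 43.5]
tcp_rot: [-3.142, -0.0, -0.128]
contact_force: [-4.6, -2.4, 0.2]
opening: 0.001
grasp_force: 1.6
```

Call:
carry_out:
  targets:
    - {"dp": [0.2,0,0],"yaw": 0}
    - {"dp": [0.4,0,0],"yaw": 0}
    - {"dp": [0.4,0,0],"yaw": 0}

```text
clock: 20.8
eef_pos: [546.7, 165.2, 43.5]
tcp_rot: [3.142, -0.0, -0.128]
contact_force: [-3.9, -2.1, 1.5]
opening: 0.001
grasp_force: 1.7
```

Call:
carry_out:
  targets:
    - {"dp": [0.3,0,0],"yaw": 0}
    - {"dp": [0.5,0,0],"yaw": 0}
    - {"dp": [0.5,0,0],"yaw": 0}

```text
clock: 21.18
eef_pos: [547.2, 165.1, 43.5]
tcp_rot: [3.142, -0.0, -0.128]
contact_force: [-4.2, -2.1, 2.5]
opening: 0.003
grasp_force: 1.7
```

Call:
carry_out:
  targets:
    - {"dp": [0.3,0,0],"yaw": 0}
    - {"dp": [0.5,0,0],"yaw": 0}
    - {"dp": [0.5,0,0],"yaw": 0}

```text
clock: 21.55
eef_pos: [547.7, 165.1, 43.5]
tcp_rot: [-3.142, 0.0, -0.128]
contact_force: [-2.8, -1.7, 1.4]
opening: 0.004
grasp_force: 1.7
```

Call:
carry_out:
  targets:
    - {"dp": [0.4,0,0],"yaw": 0}
    - {"dp": [0.7,0,0],"yaw": 0}
    - {"dp": [0.7,0,0],"yaw": 0}

```text
clock: 21.92
eef_pos: [548.4, 165.0, 43.5]
tcp_rot: [3.142, 0.0, -0.128]
contact_force: [-4.2, -0.8, 1.5]
opening: 0.0
grasp_force: 1.9
```

Call:
carry_out:
  targets:
    - {"dp": [0.3,0,0],"yaw": 0}
    - {"dp": [0.6,0,0],"yaw": 0}
    - {"dp": [0.6,0,0],"yaw": 0}

```text
clock: 22.3
eef_pos: [549.0, 164.9, 43.5]
tcp_rot: [3.142, -0.0, -0.128]
contact_force: [-3.9, -2.0, 2.2]
opening: -0.005
grasp_force: 1.8
```

Call:
carry_out:
  targets:
    - {"dp": [0.4,0,0],"yaw": 0}
    - {"dp": [0.7,0,0],"yaw": 0}
    - {"dp": [0.7,0,0],"yaw": 0}

```text
clock: 22.68
eef_pos: [549.7, 164.9, 43.5]
tcp_rot: [-3.142, -0.0, -0.128]
contact_force: [-4.2, -1.9, 1.3]
opening: 0.001
grasp_force: 1.8
```

Call:
carry_out:
  targets:
    - {"dp": [0.4,0,0],"yaw": 0}
    - {"dp": [0.7,0,0],"yaw": 0}
    - {"dp": [0.7,0,0],"yaw": 0}

```text
clock: 23.05
eef_pos: [550.4, 164.8, 43.5]
tcp_rot: [-3.142, -0.0, -0.128]
contact_force: [-3.7, -2.6, 1.6]
opening: 0.003
grasp_force: 1.8
```

Call:
carry_out:
  targets:
    - {"dp": [0.4,0,0],"yaw": 0}
    - {"dp": [0.8,0,0],"yaw": 0}
    - {"dp": [0.8,0,0],"yaw": 0}

```text
clock: 23.42
eef_pos: [551.2, 164.7, 43.5]
tcp_rot: [-3.142, -0.0, -0.128]
contact_force: [-4.4, -1.9, 1.6]
opening: -0.0
grasp_force: 1.8
```

Call:
carry_out:
  targets:
    - {"dp": [0.4,0,0],"yaw": 0}
    - {"dp": [0.7,0,0],"yaw": 0}
    - {"dp": [0.7,0,0],"yaw": 0}

```text
clock: 23.8
eef_pos: [551.9, 164.6, 43.5]
tcp_rot: [-3.142, -0.0, -0.128]
contact_force: [-3.5, -2.6, 1.9]
opening: -0.0
grasp_force: 1.9
```

Call:
carry_out:
  targets:
    - {"dp": [0.4,0,0],"yaw": 0}
    - {"dp": [0.7,0,0],"yaw": 0}
    - {"dp": [0.7,0,0],"yaw": 0}

```text
clock: 24.18
eef_pos: [552.6, 164.5, 43.5]
tcp_rot: [-3.142, -0.0, -0.128]
contact_force: [-4.5, -2.9, 2.5]
opening: -0.001
grasp_force: 1.9
```

Call:
carry_out:
  targets:
    - {"dp": [0.4,0,0],"yaw": 0}
    - {"dp": [0.7,0,0],"yaw": 0}
    - {"dp": [0.7,0,0],"yaw": 0}

```text
clock: 24.55
eef_pos: [553.3, 164.4, 43.5]
tcp_rot: [-3.142, -0.0, -0.128]
contact_force: [-3.7, -2.1, 1.9]
opening: 0.003
grasp_force: 1.9
```

Call:
carry_out:
  targets:
    - {"dp": [0.4,0,0],"yaw": 0}
    - {"dp": [0.7,0,0],"yaw": 0}
    - {"dp": [0.7,0,0],"yaw": 0}

```text
clock: 24.92
eef_pos: [553.9, 164.3, 43.5]
tcp_rot: [3.142, 0.0, -0.128]
contact_force: [-4.5, -1.7, 2.1]
opening: -0.0
grasp_force: 2.2
```

Call:
carry_out:
  targets:
    - {"dp": [0.3,0,0],"yaw": 0}
    - {"dp": [0.5,0,0],"yaw": 0}
    - {"dp": [0.5,0,0],"yaw": 0}

```text
clock: 25.3
eef_pos: [554.1, 164.2, 43.4]
tcp_rot: [3.141, 0.001, -0.128]
contact_force: [-4.8, -2.2, 2.2]
opening: -0.003
grasp_force: 2.7
```

Call:
carry_out:
  targets:
    - {"dp": [0.3,0,0],"yaw": 0}
    - {"dp": [0.3,0,0],"yaw": 0}
    - {"dp": [0.3,0,0],"yaw": 0}

```text
clock: 25.68
eef_pos: [554.3, 164.2, 43.4]
tcp_rot: [3.141, 0.001, -0.128]
contact_force: [-6.1, -0.6, 3.0]
opening: -0.001
grasp_force: 2.9
```

Call:
carry_out:
  targets:
    - {"dp": [0.3,0,0],"yaw": 0}
    - {"dp": [0.3,0,0],"yaw": 0}
    - {"dp": [0.3,0,0],"yaw": 0}

```text
clock: 26.05
eef_pos: [554.5, 164.2, 43.4]
tcp_rot: [3.141, 0.001, -0.128]
contact_force: [-5.3, -0.5, 3.6]
opening: 0.003
grasp_force: 3.2
```

Call:
carry_out:
  targets:
    - {"dp": [0.4,0,0],"yaw": 0}
    - {"dp": [0.4,0,0],"yaw": 0}
    - {"dp": [0.4,0,0],"yaw": 0}

```text
clock: 26.42
eef_pos: [554.7, 164.1, 43.4]
tcp_rot: [3.141, 0.001, -0.128]
contact_force: [-6.3, -1.8, 3.6]
opening: 0.001
grasp_force: 3.5
```

Call:
carry_out:
  targets:
    - {"dp": [0.3,0,0],"yaw": 0}
    - {"dp": [0.6,0,0],"yaw": 0}
    - {"dp": [0.6,0,0],"yaw": 0}
    - {"dp": [0.6,0,0],"yaw": 0}

```text
clock: 26.92
eef_pos: [554.9, 164.0, 43.3]
tcp_rot: [3.141, 0.002, -0.128]
contact_force: [-8.0, -1.9, 3.9]
opening: 0.001
grasp_force: 4.1
```

8 N means it is at the stop. Now I'll back off gently.

Call:
carry_out:
  targets:
    - {"dp": [-2,0,0],"yaw": 0}
    - {"dp": [-4,0,0],"yaw": 0}
    - {"dp": [-6,0,0],"yaw": 0}
    - {"dp": [-8,0,0],"yaw": 0}
    - {"dp": [-10,0,0],"yaw": 0}
    - {"dp": [-12,0,0],"yaw": 0}
    - {"dp": [-14,0,0],"yaw": 0}
    - {"dp": [-17,0,0],"yaw": 0}
    - {"dp": [-20,0,0],"yaw": 0}
    - {"dp": [-25,0,0],"yaw": 0}
    - {"dp": [-30,0,0],"yaw": 0}
    - {"dp": [-30,0,0],"yaw": 0}

```text
clock: 28.42
eef_pos: [525.7, 167.9, 43.5]
tcp_rot: [3.141, 0.0, -0.127]
contact_force: [0.3, -0.1, 1.5]
opening: -0.0
grasp_force: 0.0
```

Call:
carry_out:
  targets:
    - {"dp": [-20,0,0],"yaw": 0}
    - {"dp": [-40,0,0],"yaw": 0}
    - {"dp": [-60,0,0],"yaw": 0}
    - {"dp": [-70,0,-40],"yaw": 0}
    - {"dp": [-80,0,-80],"yaw": 0}
    - {"dp": [-80,0,-80],"yaw": 0}
    - {"dp": [-80,0,-80],"yaw": 0}

```text
clock: 29.3
eef_pos: [447.0, 178.0, 123.3]
tcp_rot: [-3.141, -0.0, -0.127]
contact_force: [0.0, 0.1, -1.9]
opening: -0.006
grasp_force: 0.0
```

```bash
python3 - <<'E'
from pr import *
s=grab("scene"); t0=cv2.imread("pics/top0.png")
a=cv2.resize(s[110:250,305:425],None,fx=4,fy=4,interpolation=cv2.INTER_CUBIC); cv2.imwrite("pics/crop6.png",a)
q=r.sense(); bo=np.array([611.3,156.8])
c,sn=np.cos(yb),np.sin(yb); W=lambda p:[c*(p[0]-bo[0])+sn*(p[1]-bo[1]),-sn*(p[0]-bo[0])+c*(p[1]-bo[1])]
B=lambda p:np.round(W(p),1)
print("tcp",q["eef_pos"],B(q["eef_pos"]),q["qpos"],q["contact_force"])
for n,u,z in(("door tip",(194.1,235.6),62),("hinge",(193.7,193.4),62),("cup rim",(119,183),95),("bottle top",(88,220),165),("bottle base r",(123,225),0),("green tl",(143,240),64),("green tr",(187,247),64),("green br",(165,320),64)): print(n,B(onz("top",u,z)))
for th in np.arange(1.4,-.05,-.2):
    d=80; st=2+11*np.cos(th)+14.5*np.sin(th)
    p=np.array([-78,56])+d*np.array([-np.sin(th),-np.cos(th)])+st*np.array([-np.cos(th),np.sin(th)])
    print(round(th,2),p)
E
```

```text
tcp [446.6 177.8 122.8] [-166.    -0.4] [ 0.4  0.3  2.  -0.   0.9  2.1] [0.  0.6 0.7]
door tip [-183.2   37. ]
hinge [-74.7  55.9]
cup rim [-79.  239.5]
bottle top [-184.9  268. ]
bottle base r [-178.9  243.8]
green tl [-212.3  163.8]
green tr [-214.5   49.8]
green br [-402.    74.2]
1.4 [-159.9   60.3]
1.2 [-159.6   45.2]
1.0 [-156.2   29.7]
0.8 [-149.4   14.7]
0.6 [-139.1    0.9]
0.4 [-125.5  -10.8]
0.2 [-109.2  -19.3]
0.0 [-91. -24.]
```

View pics/crop6.png

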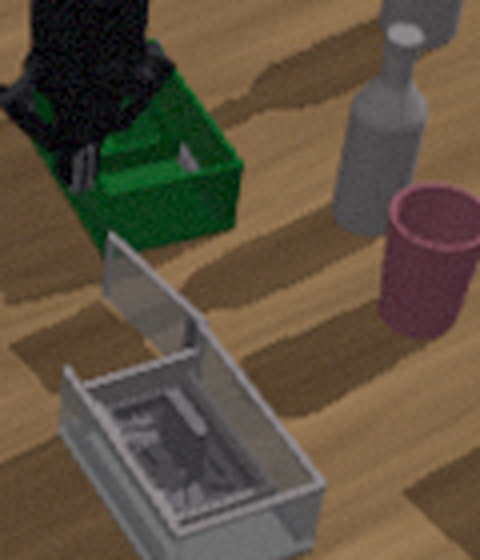

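The carrier is latched, with its panel inside the mouth (crop (85,385)-(195,350)), and the door is still open (tip (110,235)). Next I'll go round to the door's outer side.

Call:
carry_out:
  targets:
    - {"dp": [5,-30,0],"yaw": 0}
    - {"dp": [10,-60,0],"yaw": 0}
    - {"dp": [11,-90,0],"yaw": 0}
    - {"dp": [11,-90,0],"yaw": 0}
    - {"dp": [11,-90,30],"yaw": 0}
    - {"dp": [11,-90,60],"yaw": 0}
    - {"dp": [11,-90,79],"yaw": 0}
    - {"dp": [11,-90,79],"yaw": 0}
    - {"dp": [11,-90,79],"yaw": 0}

```text
clock: 30.48
eef_pos: [469.3, 265.5, 44.6]
tcp_rot: [3.141, 0.0, -0.128]
contact_force: [-0.4, -0.5, -0.4]
opening: 0.001
grasp_force: 0.0
```

Call:
carry_out:
  targets:
    - {"dp": [-2,10,0],"yaw": 0}
    - {"dp": [-4,20,0],"yaw": 0}
    - {"dp": [-5,26,0],"yaw": 0}
    - {"dp": [-5,31,0],"yaw": 0}
    - {"dp": [-5,36,0],"yaw": 0}
    - {"dp": [-5,41,0],"yaw": 0}
    - {"dp": [-4,45,0],"yaw": 0}
    - {"dp": [-4,45,0],"yaw": 0}

```text
clock: 31.48
eef_pos: [459.6, 221.5, 44.5]
tcp_rot: [3.141, 0.0, -0.128]
contact_force: [0.1, 0.8, 0.3]
opening: 0.0
grasp_force: 0.0
```

Call:
carry_out:
  targets:
    - {"dp": [1,5,0],"yaw": 0}
    - {"dp": [2,10,0],"yaw": 0}
    - {"dp": [3,15,0],"yaw": 0}
    - {"dp": [6,22,0],"yaw": 0}
    - {"dp": [10,30,0],"yaw": 0}
    - {"dp": [15,37,0],"yaw": 0}
    - {"dp": [20,44,0],"yaw": 0}
    - {"dp": [26,50,0],"yaw": 0}
    - {"dp": [33,56,0],"yaw": 0}
    - {"dp": [39,59,0],"yaw": 0}
    - {"dp": [44,62,0],"yaw": 0}
    - {"dp": [48,64,0],"yaw": 0}

```text
clock: 32.98
eef_pos: [499.3, 152.0, 44.5]
tcp_rot: [3.142, 0.0, -0.128]
contact_force: [-0.9, 0.1, -0.6]
opening: 0.0
grasp_force: 0.1
```

Call:
carry_out:
  targets:
    - {"dp": [2,1,0],"yaw": 0}
    - {"dp": [4,2,0],"yaw": 0}
    - {"dp": [6,2,0],"yaw": 0}
    - {"dp": [8,3,0],"yaw": 0}
    - {"dp": [9,3,0],"yaw": 0}
    - {"dp": [10,3,0],"yaw": 0}
    - {"dp": [11,3,0],"yaw": 0}
    - {"dp": [12,3,0],"yaw": 0}
    - {"dp": [12,3,0],"yaw": 0}

```text
clock: 34.1
eef_pos: [510.7, 147.7, 44.5]
tcp_rot: [-3.142, -0.0, -0.128]
contact_force: [0.5, -0.0, 0.5]
opening: 0.004
grasp_force: 0.0
```

Call:
carry_out:
  targets:
    - {"dp": [1,0,0],"yaw": 0}
    - {"dp": [2,0,0],"yaw": 0}
    - {"dp": [3,0,0],"yaw": 0}
    - {"dp": [4,0,0],"yaw": 0}
    - {"dp": [5,0,0],"yaw": 0}
    - {"dp": [5,0,0],"yaw": 0}

```text
clock: 34.85
eef_pos: [515.6, 147.1, 44.5]
tcp_rot: [-3.142, -0.0, -0.128]
contact_force: [-0.9, 0.1, -0.4]
opening: -0.002
grasp_force: 0.0
```

Call:
carry_out:
  targets:
    - {"dp": [0.5,0,0],"yaw": 0}
    - {"dp": [1,0,0],"yaw": 0}
    - {"dp": [1,0,0],"yaw": 0}

```text
clock: 35.22
eef_pos: [516.5, 146.9, 44.5]
tcp_rot: [3.142, 0.0, -0.128]
contact_force: [0.8, 0.8, 0.0]
opening: -0.001
grasp_force: 0.0
```

Call:
carry_out:
  targets:
    - {"dp": [0.5,0,0],"yaw": 0}
    - {"dp": [1,0,0],"yaw": 0}
    - {"dp": [1,0,0],"yaw": 0}

```text
clock: 35.6
eef_pos: [517.6, 146.8, 44.5]
tcp_rot: [-3.142, -0.0, -0.128]
contact_force: [0.4, -0.4, 0.2]
opening: 0.006
grasp_force: 0.0
```

Call:
carry_out:
  targets:
    - {"dp": [0.5,0,0],"yaw": 0}
    - {"dp": [1,0,0],"yaw": 0}
    - {"dp": [1,0,0],"yaw": 0}

```text
clock: 35.98
eef_pos: [518.6, 146.7, 44.5]
tcp_rot: [-3.142, -0.0, -0.128]
contact_force: [0.1, -0.1, 0.5]
opening: 0.003
grasp_force: 0.0
```

Call:
carry_out:
  targets:
    - {"dp": [0.5,0,0],"yaw": 0}
    - {"dp": [1,0,0],"yaw": 0}
    - {"dp": [1.5,0,0],"yaw": 0}
    - {"dp": [1.5,0,0],"yaw": 0}

```text
clock: 36.48
eef_pos: [520.1, 146.5, 44.5]
tcp_rot: [-3.142, -0.0, -0.128]
contact_force: [-0.4, 0.4, -0.2]
opening: -0.002
grasp_force: 0.0
```

Call:
carry_out:
  targets:
    - {"dp": [0.5,0,0],"yaw": 0}
    - {"dp": [1,0,0],"yaw": 0}
    - {"dp": [1.5,0,0],"yaw": 0}
    - {"dp": [1.5,0,0],"yaw": 0}

```text
clock: 36.98
eef_pos: [521.0, 146.3, 44.4]
tcp_rot: [3.141, 0.001, -0.128]
contact_force: [-2.6, 1.4, 1.3]
opening: 0.003
grasp_force: 1.3
```

```bash
python3 - <<'E'
from h import *
s=grab("scene"); a=cv2.resize(s[130:250,305:395],None,fx=5,fy=5,interpolation=cv2.INTER_CUBIC); cv2.imwrite("pics/crop7.png",a)
E
```

```text
(no output)
```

View pics/crop7.png

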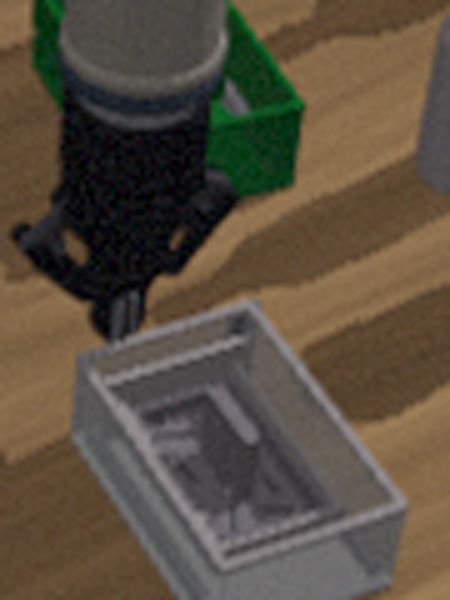

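The door is flush with the mouth (top edge (80,355)-(250,305)), and force is rising at the stop. One light extra press, then retreat.

Call:
carry_out:
  targets:
    - {"dp": [0.7,0,0],"yaw": 0}
    - {"dp": [0.7,0,0],"yaw": 0}
    - {"dp": [-2,0,0],"yaw": 0}
    - {"dp": [-6,0,0],"yaw": 0}
    - {"dp": [-20,0,0],"yaw": 0}
    - {"dp": [-40,0,0],"yaw": 0}
    - {"dp": [-50,0,-40],"yaw": 0}
    - {"dp": [-50,0,-80],"yaw": 0}
    - {"dp": [-50,0,-110],"yaw": 0}
    - {"dp": [-50,0,-110],"yaw": 0}
    - {"dp": [-50,0,-110],"yaw": 0}

```text
clock: 38.4
eef_pos: [471.0, 152.5, 153.8]
tcp_rot: [3.141, 0.001, -0.127]
contact_force: [-0.6, 0.2, -0.6]
opening: 0.002
grasp_force: 0.0
```

```bash
python3 - <<'E'
from h import *
s=grab("scene"); a=cv2.resize(s[150:250,305:395],None,fx=6,fy=6,interpolation=cv2.INTER_CUBIC); cv2.imwrite("pics/crop8.png",a[:600])
E
```

```text
(no output)
```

View pics/crop8.png

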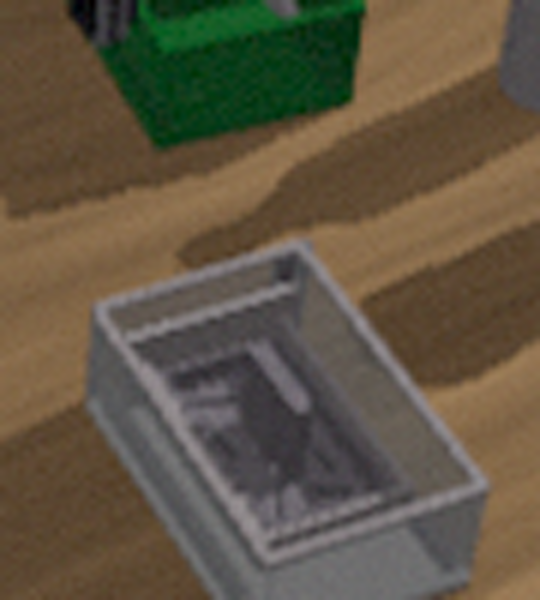

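The door is shut flush (top edge (95,305)-(300,245)), the carrier is held in at (130,335)-(295,288), and the arm is clear.

```bash
python3 -c "
from rig import r
print(r.sign_off())"
```

```text
the job is handed in; nothing more can be done
None
```

The tray is in the carrier, the carrier is latched in the clear box, the door is shut, and the job is handed in; the sign-off returned no verdict.

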